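Unlatch and take off the dry-box lid, set the black specimen on the bend supports

TASK

Get the black test bar out of the dry-storage box for its bend test: squeeze the two orange release buttons of the lid catch together, swing the lid up until it stands upright, lift it straight up off its hinge pins and lay it down gently, flat on free bench top. Then take the black bar out and lay it centred and square across both rollers of the bend support. Leave the white bar in the box and the other things on the bench where they are.

Things in the scene. Friction and masses are not known exactly. Their poses are not given: they have to be found in the camera images.
- case: dry-storage box for test bars: dark blue-grey tub 112 (x) x 144 (y) x 50 mm high, walls 5 mm, inner floor 9 mm above the bench, fixed to it. Origin: centre of its underside; z up, -x its catch side (to the robot's right), +x its hinge side. Inside, two blue notched ribs (6 mm thick, along y, at x = -30 and +30 mm) carry two bars lying along x at y = -32 and +32 mm, undersides 20 mm above the bench
- case_hinge (a point): middle of the hinge axis (along y) on the box, 74 mm from its centre along +x and 50 mm above the bench; axes as the box. Two sockets (y = -45 and +45 mm, tops 61.5 mm above the bench) hold the lid's flat-sided pins under slots open to the top: a pin turns with a few mm play and passes the slot only with the lid within 10 degrees of upright; raised 20 mm it is free
- lid_center (a point): centre of the lid, a plate 112 (x) x 144 (y) x 8 mm, grey frame and clear window, about 0.25 kg, lying on the tub's rim at the start. Lid axes: z out of its upper face, -x to the catch, +x to the hinge. 190 mm long over handle and pins; the hooks reach 16 mm below its underside. It has no stay and falls if let go. Either face may be up when it is laid down
- lid_hinge (a point): middle of the lid's own hinge pins, 74 mm from the lid's centre along its +x, level with the plate's underside; the round pin bosses reach 6 mm below and behind it; axes as the lid
- lid_handle (a point): centre of the catch handle: grey drum 22 mm in diameter, 32 mm long along the lid's y, on a 26 mm wide neck 42 mm before the plate's edge, 172 mm from the hinge axis, 4 mm above the plate's underside. Axes as the lid. An orange button (14 mm diameter) stands 7 mm out of each flat end: 46 mm over both, 32 mm pressed flush. The drum can turn about its own axis between the finger pads that hold it
- button_left (a joint): orange button at the drum's +y end: 0 out, grows as pressed (m), flush at 0.007, stop at 0.0075; spring 1.8 N at first, 5 N at flush. Each button draws a hook in from under a lip on the box, clear from about 0.005: the lid is locked unless both are in, so keep both squeezed until it has left the lips
- button_right (a joint): the same at the drum's -y end
- black_bar_center (a point): centre (half-way up) of the black test bar, 10 (x) x 80 (y, its length) x 8 mm (z), 15 g; it lies in one of the two rib places, which one varies
- white_bar_center (a point): centre of the white test bar, of the same size, in the other place; it stays there
- fixture_rest (a point): point midway between the two rollers of the bend support at the height of their tops, 39 mm above the bench. Dark steel base 100 x 44 x 10 mm, fixed to the bench; two steel blocks carry aluminium rollers (10 mm diameter, 36 mm long along y) at x = -30 and +30 mm. x: the way the bar's length shall lie; z up. Between the blocks 46 mm are free down to the base
- spanner: open-end spanner lying on the bench behind the bend support, 182 mm long along y; bystander; origin centre of its underside
- caliper: vernier caliper lying at the right, 212 mm long along y, 70 mm wide; bystander; origin centre of its underside
- funnel: steel charging funnel, 68 mm diameter, 78 mm high, standing right of the melt flow indexer; bystander; origin centre of its underside
- log_book: dark blue record book, 206 x 154 x 17 mm, far left; bystander; origin centre of its underside
- pen_red: red pen on the record book, 138 mm long; bystander
- lid: the lid as a whole: origin at the centre of the plate's underside, 4 mm below lid_center; axes as there. There is free bench for it, about 200 x 220 mm, in front of the melt flow indexer between the box and the bend support, around x = 0.465, y = -0.03 m
- black_bar: the black test bar as a whole: origin at the centre of its underside

How it is judged:
On the way, in this order (a step that is already met when the one before it is completed fails the run):
1. both release buttons are squeezed in together while the lid is still shut (value of joint each of button_left, button_right above 0.005 m and angle between lid_center's own z axis and vertical below 0.2 rad), for 0.1 s.
2. the lid stands upright, its pins still in the hinge sockets (angle between lid_center's own z axis and vertical above 1.35 rad and distance between lid_hinge and case_hinge below 0.012 m), for 0.1 s.
3. the lid is lifted up off its pins (z of lid_hinge in the frame of case_hinge above 0.022 m and angle between lid_center's own z axis and vertical above 1.2 rad), for 0.05 s.
4. the lid lies flat on the bench, let go (angle between the z axis of lid_center and the z axis of case_hinge, either way round below 0.17 rad and height (world z) of lid_center below 0.035 m and contact force between the fingers and lid below 0.1 N and linear speed of lid below 0.03 m/s), for 0.2 s.
At the end, for the whole second after the job is handed in: the black bar rests on both rollers, its centre within 8 mm of the middle both ways and within 8 degrees of square; the lid lies flat (within 10 degrees, either face up) on the bench; the white bar lies in its place in the box (within 15 mm); all released and at rest (angle between the z axis of lid_center and the z axis of case_hinge, either way round below 0.17 rad and height (world z) of lid_center below 0.035 m and x of black_bar_center in the frame of fixture_rest between -0.008 and 0.008 m and y of black_bar_center in the frame of fixture_rest between -0.008 and 0.008 m and z of black_bar_center in the frame of fixture_rest between 0.001 and 0.008 m and angle between the y axis of black_bar_center and the x axis of fixture_rest, either way round below 0.14 rad and linear speed of each of black_bar, lid below 0.02 m/s and distance of white_bar_center from where it was at the start of the episode below 0.015 m); the robot touches nothing.
It fails at once if the lid is dropped or flung (faster than 1 m/s) (linear speed of lid above 1 m/s).
It fails at once if the white bar is taken from its place (over 30 mm) (distance of white_bar_center from where it was at the start of the episode above 0.03 m).
It fails at once if a bystander (spanner, caliper, funnel, record book, pen) is moved over 30 mm (distance of any of spanner, caliper, funnel, log_book, pen_red from where it was at the start of the episode above 0.03 m).
It also fails if it takes over 69 s, if anything falls off the work surface, if the arm or the gripper's body presses on something with over 40 N, if the wrist force passes 120 N, or if a joint passes its speed limit or range.

ROBOT

A 6-joint arm with a two-finger parallel gripper is mounted at the origin on a cart in front of the work surface, level with it; the furniture and walls round the work are solid. World frame = base frame: x ahead of the robot, y to its left, z up, the work surface at z = 0. Lengths are in m, angles in rad, forces in N, time in s.
With the tool pointing down it reaches from about 0.35 to 0.775 m from the base axis. Payload 5.5 kg.
Tool frame: the origin (TCP) lies between the finger pads; the fingertips stand 11 mm ahead of it and the grasp point (between the pads) lies 8 mm behind it (tips_ahead is the distance from the TCP to the fingertips, in m); z points along the fingers, y is the line along which they close (so a half turn about z gives the same grasp; the last joint's range is limited). The gripper opens to 85 mm and grips with 20 to 120 N. Pads are 22 mm wide; open, the fingers measure 114 mm over their backs; the gripper's body (76 mm by 85 mm) begins 54 mm behind the grasp point. The pads swing forward as they close: fully open they stand 13 mm farther back than shut.
Start: joints at [1.051, 0.313, 0.046, 1.304, 0, 1.431], TCP at [0.213, 0.534, 0.242] pointing down, gripper open.
Joint ranges: [-2.76, 2.76], [-0.86, 1.69], [-1.03, 1.26], [-2.2, 2.34], [-1.47, 1.5], [-3.14, 3.14]. Speed limits (rad/s): [2.57, 2.57, 3.14, 3.14, 3.14, 3.14].

INTERFACE

Orientations are given as a unit quaternion [w, x, y, z].
In Python, from workcell import * gives the robot as it stands. The module is installed in compiled form; this text tells all that it offers.
- The arm moves only by the tool jog_arm, never from a script. Its argument "moves" is a list of rows, each an object with "fingers": the closure, from 0 (fully open) to 1 (shut); "slide": the shift along the tool's x, y, z in mm, a list of three; "angular": the turn, a rotation vector about the tool's x, y, z in degrees, a list of three. A call has 1 to 10 rows; each row is the pose to reach, as a shift and turn from the pose commanded when the call began, along the tool's axes at that moment; what a row does not reach only later rows make up. A row lasts 1/12 s, in which the tool goes at most 41.7 mm and 7.16 degrees, less where a joint would pass 70% of its speed; a pose out of reach is approached as far as the arm can. A call with a gripper value outside its range is refused whole. The fingers move at their own pace and stop on an object; "squeeze" is the grip in N (left out, the last holds). Time passes only in rows, so rows that repeat a pose let the fingers close. It gives the time, the measured TCP pose, the force, the opening and the grip force at its end, in the units of the state.
- get_state(): the state, without advancing time (a new reading comes with each control period).
- read_camera(name): name is "scene" or "top" or "wrist"; returns a dict with "color" (480x640x3 uint8, red, green, blue), "fovy" (degrees; the focal length in pixels is half the picture's height over the tangent of half this angle, whatever the lens; pixels are square), "cx", "cy" (the principal point, pixels), "world_from_camera" (4x4, takes a point from camera to world coordinates); the wrist camera has in their place "tool_from_camera" (4x4, takes a point from camera to tool coordinates, whose origin is the TCP and whose axes are the flange's). Camera axes: x right, y down, z forward; pixel columns grow to the right and rows downward; lengths in m; the calibration is good to about 2 mm. A picture is of the moment at which its call begins: read the wrist's pose just before it. There is no depth.
- hand_in(): hands the job in; it is judged then, once.
Trained networks look in a picture, given as the dict that the camera call returned (one of the last four; its "shot" number tells which), for a name from the list of things; names that differ only in an ending like _2 or _b are one class to them, and where a whole thing is asked for, a point or a joint stands for the part that bears it (a point fixed in the world has none). Each returns a list of dicts, best first, with "p" (0 to 1); they miss things now and then, are a little off and sometimes report something else, mostly with a low value. They report only what shows in the picture. A call takes as long as a camera call.
- look_for(target, picture): "point" ([column, row] in pixels, amid what is visible of it).
- tip_of(target, picture): "point" ([column, row] in pixels: a listed point, or the origin of a listed thing).
The state is a dict: "clock": time; "joint_pos": joint angles; "qvel": joint speeds; "tau": joint torques, N m; "tcp_pos": TCP position; "orientation": TCP orientation; "wrist_force": force on the tool from outside, world axes, zero at the start; "ft_torque": the same for the moment, N m; "finger_gap": finger opening in m; "grip_force": force on a finger pad.
Only numpy, scipy, OpenCV 4.12 (cv2) and the standard library are available. Lean on these libraries where they do the work, as an engineer would, in place of code of your own. Each camera call takes 0.05 s, during which the arm holds its last target. There are 200 camera calls.

## Working session

There is one attempt and no reset: what is moved stays moved. The work goes in short steps, Python scripts to look and compute and a tool call to move; the robot and the scene stay as the last step left them, time stands still between calls to the robot, and variables do not carry over. Pictures are saved under pics/ and viewed, at most 10 in all, crops included, and the job is handed in when it is done.

Besides the shell and the picture viewer there is one more tool, called after "Emit:" by a JSON object that holds its "fn" and its "kwargs", one argument or row to a line. jog_arm: Moves the arm, as the interface text tells. Its arguments: {"type":"object","properties":{"moves":{"type":"array","items":{"type":"object","properties":{"fingers":{"type":"number"},"slide":{"type":"array","items":{"type":"number"}},"angular":{"type":"array","items":{"type":"number"}}}}},"squeeze":{"type":"number"}},"required":["moves"]}

```bash
mkdir -p pics
cat > h.py <<'E'
from workcell import *
import numpy as np, cv2
from scipy.spatial.transform import Rotation as R
def K(p):
    f=p["color"].shape[0]/2/np.tan(np.radians(p["fovy"])/2); return f,p["cx"],p["cy"]
def Rq(q): return R.from_quat([q[1],q[2],q[3],q[0]])
def T(p,s=None):
    if "world_from_camera" in p: return np.array(p["world_from_camera"])
    M=np.eye(4); M[:3,:3]=Rq(s["orientation"]).as_matrix(); M[:3,3]=s["tcp_pos"]
    return M@np.array(p["tool_from_camera"])
def ray(p,px,s=None):
    f,cx,cy=K(p); M=T(p,s); d=M[:3,:3]@np.array([(px[0]-cx)/f,(px[1]-cy)/f,1]); return M[:3,3],d
def onz(p,px,z,s=None):
    o,d=ray(p,px,s); return o+d*(z-o[2])/d[2]
def proj(p,X,s=None):
    f,cx,cy=K(p); c=np.linalg.inv(T(p,s))@np.r_[X,1]; return [cx+f*c[0]/c[2],cy+f*c[1]/c[2]]
def tri(rs):
    A=0;b=0
    for o,d in rs:
        d=d/np.linalg.norm(d); P=np.eye(3)-np.outer(d,d); A=A+P;b=b+P@o
    return np.linalg.solve(A,b)
def save(p,n): cv2.imwrite(f"pics/{n}.png",cv2.cvtColor(p["color"],cv2.COLOR_RGB2BGR))
E
python3 - <<'E'
from h import *
np.set_printoptions(precision=4,suppress=True)
P={n:read_camera(n) for n in("scene","top")}
for n in P: save(P[n],n+"0")
H={"case_hinge":.05,"lid_center":.058,"lid_hinge":.05,"lid_handle":.054,"button_left":.054,"button_right":.054,"black_bar_center":.024,"white_bar_center":.024,"fixture_rest":.039,"case":0,"spanner":0,"caliper":0,"funnel":0,"log_book":0}
for t,z in H.items():
    rs=[]
    for n in P:
        f=look_for if "button" in t else tip_of
        r=f(t,P[n])
        if r: 
            rs.append(ray(P[n],r[0]["point"])); print(t,n,np.round(r[0]["p"],2),np.round(r[0]["point"]),onz(P[n],r[0]["point"],z))
    if len(rs)==2: print("   tri",tri(rs))
s=get_state();print(s)
E
```

```text
case_hinge scene 0.79 [223. 224.] [0.4726 0.3642 0.05  ]
case_hinge top 0.79 [199. 265.] [0.4784 0.3592 0.05  ]
   tri [0.4756 0.3619 0.0494]
lid_center scene 0.73 [237. 229.] [0.4633 0.2841 0.058 ]
lid_center top 0.97 [221. 266.] [0.4728 0.29   0.058 ]
   tri [0.4718 0.292  0.0515]
lid_hinge scene 0.95 [225. 225.] [0.4701 0.3509 0.05  ]
lid_hinge top 0.8 [201. 265.] [0.478  0.3527 0.05  ]
   tri [0.4763 0.3551 0.0459]
lid_handle scene 0.67 [258. 235.] [0.4802 0.2088 0.054 ]
fixture_rest scene 0.64 [388. 294.] [ 0.4743 -0.2725  0.039 ]
fixture_rest top 0.81 [403. 268.] [ 0.459  -0.2792  0.039 ]
   tri [ 0.4598 -0.2785  0.0504]
case scene 0.83 [239. 247.] [0.4505 0.2725 0.    ]
case top 0.31 [200. 263.] [0.4836 0.3677 0.    ]
   tri [ 0.4999  0.3646 -0.0573]
spanner scene 0.86 [431. 305.] [ 0.546  -0.3635  0.    ]
spanner top 0.6 [423. 237.] [ 0.559  -0.3517  0.    ]
   tri [ 0.5608 -0.3561 -0.0134]
caliper top 0.74 [493. 266.] [ 0.4641 -0.5773  0.    ]
funnel scene 0.67 [374. 259.] [ 0.6491 -0.1206  0.    ]
funnel top 0.79 [352. 210.] [ 0.6498 -0.1234  0.    ]
   tri [ 0.6488 -0.1222  0.0009]
log_book scene 0.91 [177. 216.] [0.468  0.6229 0.    ]
log_book top 0.67 [123. 269.] [0.4678 0.6124 0.    ]
   tri [0.4654 0.613  0.0039]
{'clock': 1.5, 'joint_pos': array([ 1.0514,  0.3132,  0.0461,  1.3036, -0.    ,  1.4312]), 'qvel': array([-0.001 ,  0.0013, -0.0016,  0.0006, -0.0037, -0.    ]), 'tau': array([  0.0007, -48.0463,  29.8803,   0.0006,  -0.    ,   0.    ]), 'tcp_pos': array([0.2132, 0.5341, 0.2423]), 'orientation': array([0.    , 0.1888, 0.982 , 0.0001]), 'wrist_force': array([ 0.1248,  0.2999, -0.0526]), 'ft_torque': array([0.0343, 0.0214, 0.0214]), 'grip_force': 0.0, 'finger_gap': 0.08525895426078926}
```

View pics/scene0.png

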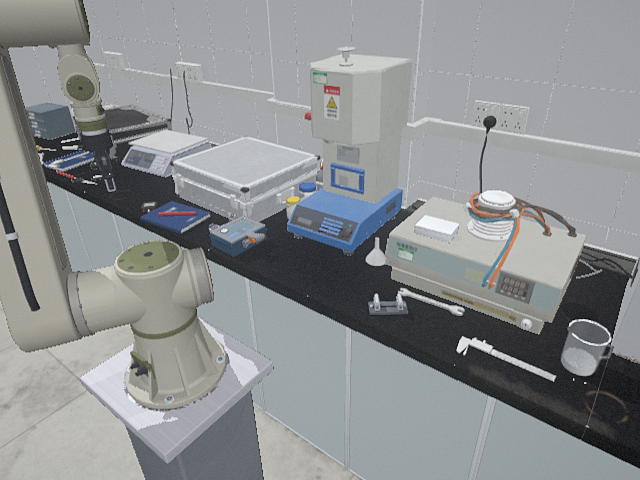

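View pics/top0.png

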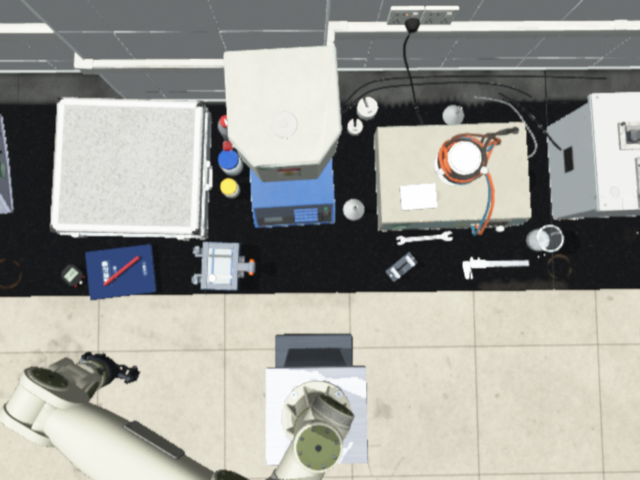

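The scene shows the box at (237,245) with its catch handle on the right. In the top view the box is at (220,265), the drum and orange buttons at (248,267), the bend support at (402,267) turned by about 35°, and the free bench lies between them. I'll go above the handle with the tool y along world x.

Emit:
{"fn": "jog_arm", "kwargs": {
  "moves": [
    {"slide": [-360,-194,0],"angular": [0,0,68.2],"fingers": 0},
    {"slide": [-360,-194,0],"angular": [0,0,68.2],"fingers": 0},
    {"slide": [-360,-194,0],"angular": [0,0,68.2],"fingers": 0},
    {"slide": [-360,-194,0],"angular": [0,0,68.2],"fingers": 0},
    {"slide": [-360,-194,0],"angular": [0,0,68.2],"fingers": 0},
    {"slide": [-360,-194,0],"angular": [0,0,68.2],"fingers": 0},
    {"slide": [-360,-194,0],"angular": [0,0,68.2],"fingers": 0},
    {"slide": [-360,-194,0],"angular": [0,0,68.2],"fingers": 0},
    {"slide": [-360,-194,0],"angular": [0,0,68.2],"fingers": 0},
    {"slide": [-360,-194,0],"angular": [0,0,68.2],"fingers": 0}
  ]
}}

```text
clock: 2.33
tcp_pos: [0.4772, 0.218, 0.2425]
orientation: [0.0, 0.709, 0.705, 0.0]
wrist_force: [0.1, 0.7, 0.8]
finger_gap: 0.0855
grip_force: 0.0
```

Run:
```python
from h import *
np.set_printoptions(precision=4,suppress=True)
s=get_state(); p=read_camera("wrist"); save(p,"w1")
print(s["tcp_pos"],s["orientation"],s["joint_pos"],s["clock"],p["fovy"]); print(np.array(p["tool_from_camera"]))
H={"case_hinge":.05,"lid_center":.058,"lid_hinge":.05,"lid_handle":.054,"button_left":.054,"button_right":.054,"black_bar_center":.024,"white_bar_center":.024}
for t,z in H.items():
    for f in (tip_of,look_for):
        if f is tip_of and "button" in t: continue
        for r in f(t,p)[:1]: print(t,f.__name__,np.round(r["p"],2),np.round(r["point"]),onz(p,r["point"],z,s))
```

```text
[0.4772 0.218  0.2425] [0.0004 0.7094 0.7048 0.0004] [ 0.2757  0.2147 -0.0845  1.2706 -0.0003  1.8528] 2.3333 59.14767242981649
[[-0.0005 -0.9504 -0.311   0.0796]
 [ 1.     -0.0006  0.0002  0.0005]
 [-0.0004 -0.311   0.9504 -0.1312]
 [ 0.      0.      0.      1.    ]]
case_hinge call 0.75 [341. 182.] [0.4918 0.2334 0.05  ]
lid_center call 0.84 [320. 101.] [0.4764 0.2938 0.058 ]
lid_center call 0.74 [320. 102.] [0.4759 0.293  0.058 ]
lid_hinge call 0.85 [319.  96.] [0.4753 0.2969 0.05  ]
lid_handle call 0.97 [314. 232.] [0.4703 0.1947 0.054 ]
lid_handle call 0.84 [315.  99.] [0.4726 0.2947 0.054 ]
button_left call 0.5 [288. 228.] [0.4503 0.198  0.054 ]
button_right call 0.51 [339. 229.] [0.4905 0.1965 0.054 ]
white_bar_center call 0.2 [336. 179.] [0.4892 0.2308 0.024 ]
```

View pics/w1.png

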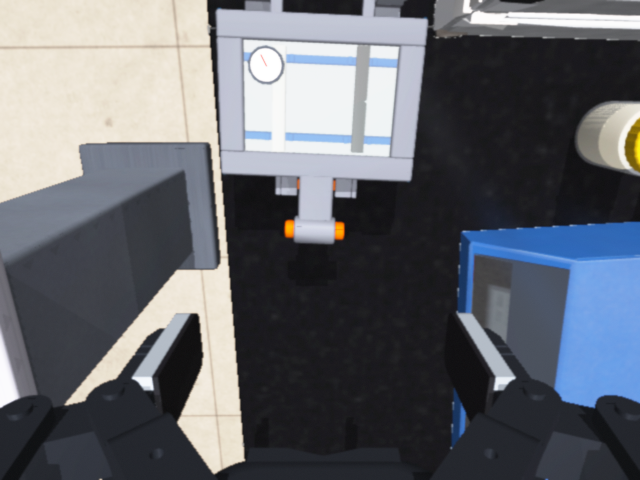

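The wrist view shows the catch drum at (315,232) with orange buttons at columns 288 and 340. The box is turned by about 3°. The white bar is on the left (278,100) and the black bar on the right (362,100). I'll descend partway and check again.

Emit:
{"fn": "jog_arm", "kwargs": {
  "moves": [
    {"slide": [-23,-6.5,40],"angular": [0,0,2.7],"fingers": 0},
    {"slide": [-23,-6.5,80],"angular": [0,0,2.7],"fingers": 0},
    {"slide": [-23,-6.5,115],"angular": [0,0,2.7],"fingers": 0},
    {"slide": [-23,-6.5,115],"angular": [0,0,2.7],"fingers": 0},
    {"slide": [-23,-6.5,115],"angular": [0,0,2.7],"fingers": 0}
  ]
}}

```text
clock: 3.5
tcp_pos: [0.4673, 0.197, 0.1261]
orientation: [-0.001, 0.723, 0.69, -0.002]
wrist_force: [0.2, -0.3, 0.8]
finger_gap: 0.0852
grip_force: 0.0
```

Run:
```python
from h import *
np.set_printoptions(precision=4,suppress=True)
s=get_state(); p=read_camera("wrist"); save(p,"w2")
print(s["tcp_pos"],s["orientation"],s["clock"])
M=T(p,s);print(M)
hsv=cv2.cvtColor(p["color"],cv2.COLOR_RGB2HSV); m=cv2.inRange(hsv,(8,180,120),(22,255,255))
n,l,st,c=cv2.connectedComponentsWithStats(m)
for i in range(1,n):
    if st[i,4]>60: print("orange",st[i],c[i],onz(p,c[i],.058,s))
for t in("lid_handle","lid_center"):
    for r in tip_of(t,p)[:1]: print(t,np.round(r["p"],2),r["point"],onz(p,r["point"],.054,s))
x=proj(p,[.4705,.195,.054],s);print(x)
```

```text
[0.4673 0.197  0.1261] [-0.0013  0.7233  0.6905 -0.0021] 3.5
[[ 0.9989 -0.0433 -0.0188  0.4722]
 [-0.047  -0.949  -0.3117  0.2766]
 [-0.0044  0.3122 -0.95    0.2572]
 [ 0.      0.      0.      1.    ]]
orange [284 245  13  27 343] [290.1341 258.    ] [0.4509 0.199  0.058 ]
orange [362 245  14  28 362] [368.3094 258.2431] [0.4904 0.1971 0.058 ]
lid_handle 0.6 [327.4, 259.4] [0.4696 0.1958 0.054 ]
lid_center 0.8 [331.0, 53.1] [0.4755 0.2939 0.054 ]
[np.float64(329.15586105169905), np.float64(260.77085204019295)]
```

View pics/w2.png

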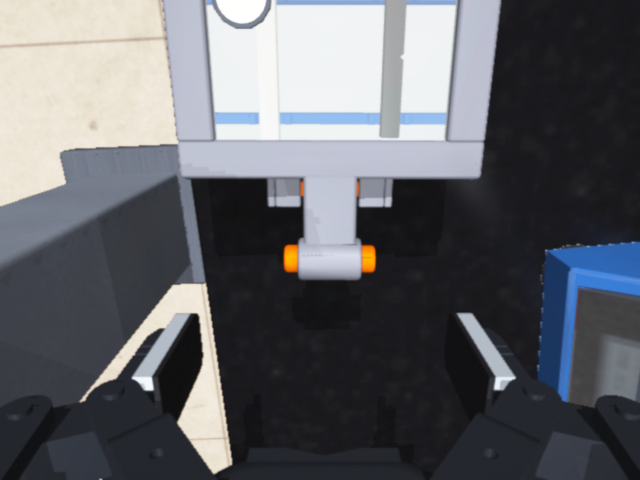

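The drum is at (330,258) with the buttons at (290,258) and (368,258), and the box edges are square to the image. I'll descend around it and squeeze.

Emit:
{"fn": "jog_arm", "kwargs": {
  "moves": [
    {"slide": [-0.5,3,38],"fingers": 0},
    {"slide": [-0.5,3,75],"fingers": 0},
    {"slide": [-0.5,3,75],"fingers": 0},
    {"slide": [-0.5,3,75],"fingers": 0.3},
    {"slide": [-0.5,3,75],"fingers": 0.5},
    {"slide": [-0.5,3,75],"fingers": 0.9},
    {"slide": [-0.5,3,75],"fingers": 0.9},
    {"slide": [-0.5,3,75],"fingers": 0.9},
    {"slide": [-0.5,3,75],"fingers": 0.9}
  ],
  "squeeze": 35
}}

```text
schema error: expected keys fingers, slide, angular
```

Run:
```python
from h import *
np.set_printoptions(precision=4,suppress=True)
s=get_state(); p=read_camera("wrist"); save(p,"w3");print(s)
```

```text
{'clock': 3.65, 'joint_pos': array([ 0.2408,  0.2513, -0.3229,  0.9922,  0.0001,  1.8577]), 'qvel': array([-0.0002, -0.0077,  0.0054, -0.0071, -0.0006, -0.0001]), 'tau': array([ -0.0368, -40.9395,  26.3309,   0.0844,  -0.0019,   0.0001]), 'tcp_pos': array([0.4712, 0.1981, 0.13  ]), 'orientation': array([0.0011, 0.7232, 0.6906, 0.002 ]), 'wrist_force': array([-0.9073,  0.6193,  0.6567]), 'ft_torque': array([ 0.0341, -0.0023,  0.0218]), 'grip_force': 0.0, 'finger_gap': 0.08519010604764653}
```

View pics/w3.png

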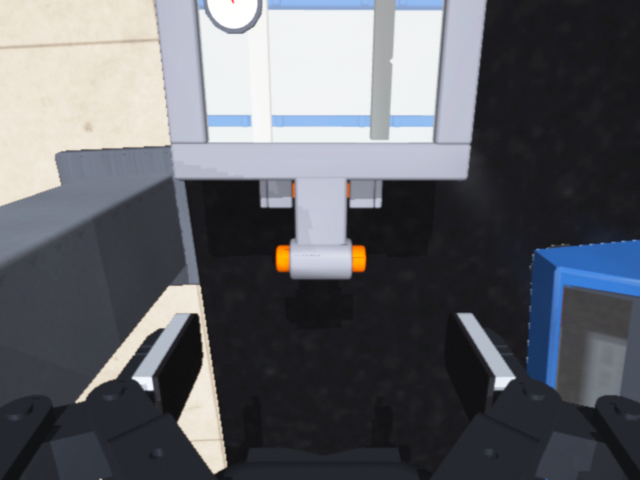

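The row format needs all three keys. The picture is unchanged: the drum is at (321,261) and centred between the pads. I'll repeat the move with complete rows.

Emit:
{"fn": "jog_arm", "kwargs": {
  "moves": [
    {"slide": [0,0,38],"angular": [0,0,0],"fingers": 0},
    {"slide": [0,0,77],"angular": [0,0,0],"fingers": 0},
    {"slide": [0,0,77],"angular": [0,0,0],"fingers": 0},
    {"slide": [0,0,77],"angular": [0,0,0],"fingers": 0.3},
    {"slide": [0,0,77],"angular": [0,0,0],"fingers": 0.5},
    {"slide": [0,0,77],"angular": [0,0,0],"fingers": 0.9},
    {"slide": [0,0,77],"angular": [0,0,0],"fingers": 0.9},
    {"slide": [0,0,77],"angular": [0,0,0],"fingers": 0.9},
    {"slide": [0,0,77],"angular": [0,0,0],"fingers": 0.9}
  ],
  "squeeze": 35
}}

```text
clock: 4.45
tcp_pos: [0.4711, 0.1979, 0.0528]
orientation: [0.001, 0.723, 0.691, 0.002]
wrist_force: [-1.4, 0.2, 8.6]
finger_gap: 0.0313
grip_force: 37.1
```

Run:
```python
from h import *
np.set_printoptions(precision=4,suppress=True)
s=get_state(); p=read_camera("wrist"); save(p,"w4");print(s)
```

```text
{'clock': 4.45, 'joint_pos': array([ 0.2405,  0.3285, -0.4304,  0.8073,  0.    ,  1.8575]), 'qvel': array([ 0.0007,  0.0004, -0.003 ,  0.001 , -0.    ,  0.0002]), 'tau': array([  0.0382, -39.5192,  22.367 ,  -0.5011,   0.0129,   0.0967]), 'tcp_pos': array([0.4711, 0.1979, 0.0528]), 'orientation': array([0.0012, 0.7233, 0.6906, 0.002 ]), 'wrist_force': array([-1.3512,  0.1933,  8.5686]), 'ft_torque': array([-0.0712,  0.2432,  0.1027]), 'grip_force': 37.10334196686745, 'finger_gap': 0.031345318636414626}
```

View pics/w4.png

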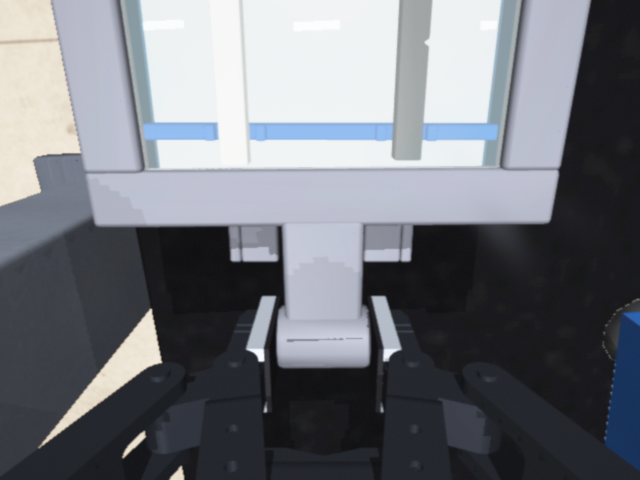

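The pads hold the drum at (322,340) with both buttons flush (gap 31.3 mm). Now I swing the lid up along the arc about the hinge.

Emit:
{"fn": "jog_arm", "kwargs": {
  "moves": [
    {"slide": [0,0,0],"angular": [0,0,0],"fingers": 0.9},
    {"slide": [1,0,-15],"angular": [0,0,0],"fingers": 0.9},
    {"slide": [4.6,0,-35.7],"angular": [0,0,0],"fingers": 0.9},
    {"slide": [11.7,0,-58.6],"angular": [0,0,0],"fingers": 0.9},
    {"slide": [22,0,-80.3],"angular": [0,0,0],"fingers": 0.9},
    {"slide": [35.2,0,-100.3],"angular": [0,0,0],"fingers": 0.9},
    {"slide": [51.1,0,-118.4],"angular": [0,0,0],"fingers": 0.9},
    {"slide": [69.3,0,-134],"angular": [0,0,0],"fingers": 0.9},
    {"slide": [69.3,0,-134],"angular": [0,0,0],"fingers": 0.9}
  ]
}}

```text
clock: 5.25
tcp_pos: [0.4742, 0.2688, 0.1884]
orientation: [0.001, 0.723, 0.691, 0.003]
wrist_force: [0.3, -1.4, -1.1]
finger_gap: 0.0312
grip_force: 35.1
```

Run:
```python
from h import *
np.set_printoptions(precision=4,suppress=True)
s=get_state(); p=read_camera("scene"); cv2.imwrite("pics/s5.png",cv2.resize(p["color"][180:300,180:340,::-1],None,fx=4,fy=4))
p=read_camera("wrist"); save(p,"w5");print(s)
```

```text
{'clock': 5.25, 'joint_pos': array([ 0.3686,  0.2719, -0.1439,  1.1483, -0.0003,  1.9839]), 'qvel': array([-0.0339,  0.0127, -0.0889, -0.0719, -0.0155, -0.0449]), 'tau': array([  1.5207, -44.0469,  28.8073,   0.4681,   0.7231,   0.2498]), 'tcp_pos': array([0.4742, 0.2688, 0.1884]), 'orientation': array([0.0014, 0.7226, 0.6912, 0.003 ]), 'wrist_force': array([ 0.2701, -1.4073, -1.1399]), 'ft_torque': array([-0.4529, -0.1867, -0.1478]), 'grip_force': 35.08303888142109, 'finger_gap': 0.031242743471550132}
```

View pics/s5.png

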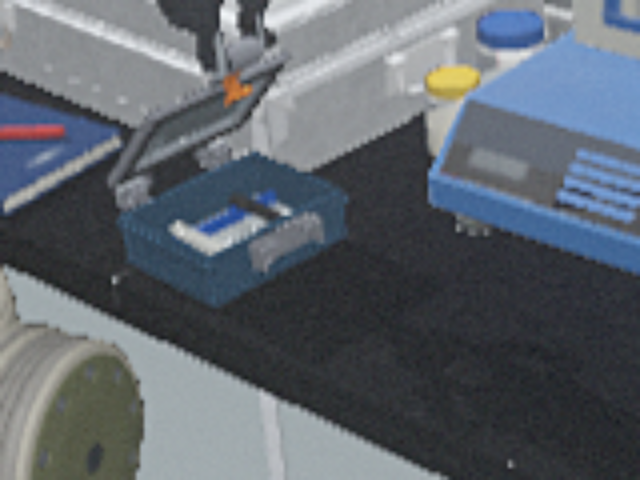

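The lid stands at about 52°, swinging freely with the drum held at (235,55) in the crop and the black bar visible at (255,205). I'll continue to upright.

Emit:
{"fn": "jog_arm", "kwargs": {
  "moves": [
    {"slide": [20.2,0,-13],"angular": [0,0,0],"fingers": 0.9},
    {"slide": [42,0,-23],"angular": [0,0,0],"fingers": 0.9},
    {"slide": [65,0,-29.9],"angular": [0,0,0],"fingers": 0.9},
    {"slide": [88.7,0,-33.5],"angular": [0,0,0],"fingers": 0.9},
    {"slide": [103.7,0,-34],"angular": [0,0,0],"fingers": 0.9},
    {"slide": [103.7,0,-34],"angular": [0,0,0],"fingers": 0.9},
    {"slide": [103.7,0,-34],"angular": [0,0,0],"fingers": 0.9},
    {"slide": [103.7,0,-34],"angular": [0,0,0],"fingers": 0.9},
    {"slide": [103.7,0,-34],"angular": [0,0,0],"fingers": 0.9}
  ]
}}

```text
clock: 6.1
tcp_pos: [0.477, 0.369, 0.2174]
orientation: [-0.0, 0.724, 0.69, -0.001]
wrist_force: [1.1, 0.3, -2.4]
finger_gap: 0.0313
grip_force: 34.9
```

Run:
```python
from h import *
np.set_printoptions(precision=4,suppress=True)
s=get_state(); print({k:s[k] for k in("clock","tcp_pos","orientation","wrist_force","finger_gap")})
ps=read_camera("scene"); pt=read_camera("top")
for t in("case_hinge","lid_hinge","lid_center"):
    print(t,[(n,np.round(r["p"],2),np.round(r["point"]),onz(p,r["point"],.05)) for n,p in(("s",ps),("t",pt)) for r in tip_of(t,p)[:1]])
```

```text
{'clock': 6.1, 'tcp_pos': array([0.477 , 0.369 , 0.2174]), 'orientation': array([-0.0003,  0.7238,  0.6901, -0.0006]), 'wrist_force': array([ 1.1444,  0.2758, -2.3502]), 'finger_gap': 0.031273016127043765}
case_hinge [('s', np.float64(0.92), array([223., 224.]), array([0.4709, 0.3642, 0.05  ])), ('t', np.float64(0.97), array([198., 266.]), array([0.4728, 0.3638, 0.05  ]))]
lid_hinge [('s', np.float64(0.7), array([221., 222.]), array([0.4735, 0.3751, 0.05  ])), ('t', np.float64(0.9), array([198., 265.]), array([0.4768, 0.3626, 0.05  ]))]
lid_center [('s', np.float64(0.57), array([220., 204.]), array([0.5713, 0.489 , 0.05  ])), ('t', np.float64(0.58), array([189., 264.]), array([0.479 , 0.3893, 0.05  ]))]
```

Upright (the drum is above the hinge, y≈0.369). Lift straight up.

Emit:
{"fn": "jog_arm", "kwargs": {
  "moves": [
    {"slide": [0,0,-5],"angular": [0,0,0],"fingers": 0.9},
    {"slide": [0,0,-12],"angular": [0,0,0],"fingers": 0.9},
    {"slide": [0,0,-22],"angular": [0,0,0],"fingers": 0.9},
    {"slide": [0,0,-32],"angular": [0,0,0],"fingers": 0.9},
    {"slide": [0,0,-45],"angular": [0,0,0],"fingers": 0.9},
    {"slide": [0,0,-60],"angular": [0,0,0],"fingers": 0.9},
    {"slide": [0,0,-75],"angular": [0,0,0],"fingers": 0.9},
    {"slide": [0,0,-85],"angular": [0,0,0],"fingers": 0.9},
    {"slide": [0,0,-85],"angular": [0,0,0],"fingers": 0.9}
  ]
}}

```text
clock: 7.25
tcp_pos: [0.4781, 0.3711, 0.3072]
orientation: [0.0, 0.723, 0.691, 0.003]
wrist_force: [0.4, 0.5, -1.9]
finger_gap: 0.0312
grip_force: 35.6
```

Run:
```python
from h import *
np.set_printoptions(precision=4,suppress=True)
s=get_state(); print({k:s[k] for k in("clock","tcp_pos","orientation","wrist_force","finger_gap","joint_pos")})
p=read_camera("scene"); cv2.imwrite("pics/s6.png",cv2.resize(p["color"][120:280,160:340,::-1],None,fx=3.5,fy=3.5))
```

```text
{'clock': 7.25, 'tcp_pos': array([0.4781, 0.3711, 0.3072]), 'orientation': array([0.0004, 0.7232, 0.6906, 0.003 ]), 'wrist_force': array([ 0.3827,  0.5224, -1.8723]), 'finger_gap': 0.031180679688157013, 'joint_pos': array([0.5273, 0.3638, 0.2751, 1.4761, 0.0006, 2.1442])}
```

View pics/s6.png

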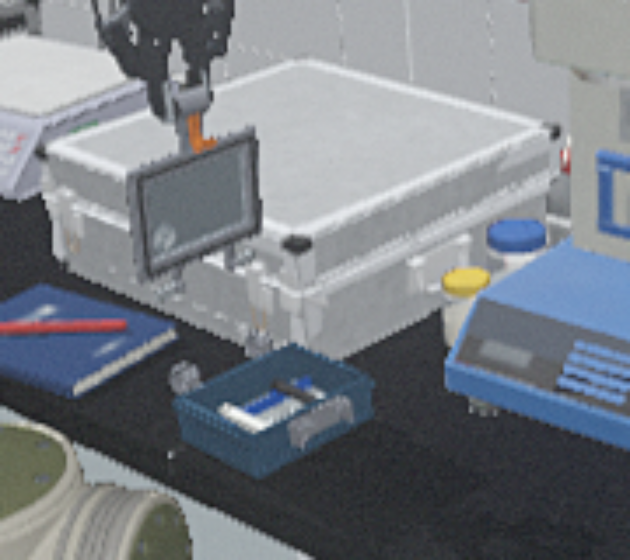

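The lid hangs free from the gripper at (195,205) in the crop, above the open box with both bars in place. I'll carry it over the free bench.

Emit:
{"fn": "jog_arm", "kwargs": {
  "moves": [
    {"slide": [-8,0,0],"angular": [0,0,0],"fingers": 0.9},
    {"slide": [-25,0,0],"angular": [0,0,0],"fingers": 0.9},
    {"slide": [-52,0.5,0],"angular": [0,0,0],"fingers": 0.9},
    {"slide": [-85,0.5,0],"angular": [0,0,0],"fingers": 0.9},
    {"slide": [-120,1,0],"angular": [0,0,0],"fingers": 0.9},
    {"slide": [-155,1,0],"angular": [0,0,0],"fingers": 0.9},
    {"slide": [-190,1,0],"angular": [0,0,0],"fingers": 0.9},
    {"slide": [-225,1.5,0],"angular": [0,0,0],"fingers": 0.9},
    {"slide": [-257,2,0],"angular": [0,0,0],"fingers": 0.9},
    {"slide": [-284,2,0],"angular": [0,0,0],"fingers": 0.9}
  ]
}}

```text
clock: 8.13
tcp_pos: [0.4646, 0.0841, 0.3022]
orientation: [-0.001, 0.724, 0.69, -0.001]
wrist_force: [1.1, 1.2, -1.6]
finger_gap: 0.031
grip_force: 35.6
```

Emit:
{"fn": "jog_arm", "kwargs": {
  "moves": [
    {"slide": [-20,0,3],"angular": [0,0,0],"fingers": 0.9},
    {"slide": [-34,0,12],"angular": [0,0,0],"fingers": 0.9},
    {"slide": [-42,0,28],"angular": [0,0,0],"fingers": 0.9},
    {"slide": [-42,0,48],"angular": [0,0,0],"fingers": 0.9},
    {"slide": [-42,0,70],"angular": [0,0,0],"fingers": 0.9},
    {"slide": [-42,0,88],"angular": [0,0,0],"fingers": 0.9},
    {"slide": [-42,0,98],"angular": [0,0,0],"fingers": 0.9},
    {"slide": [-42,0,103],"angular": [0,0,0],"fingers": 0.9},
    {"slide": [-42,0,105],"angular": [0,0,0],"fingers": 0.9},
    {"slide": [-42,0,105],"angular": [0,0,0],"fingers": 0.9}
  ]
}}

```text
clock: 8.97
tcp_pos: [0.464, 0.0445, 0.1983]
orientation: [-0.0, 0.723, 0.691, -0.0]
wrist_force: [0.6, -0.3, -1.5]
finger_gap: 0.0314
grip_force: 35.6
```

Run:
```python
from h import *
np.set_printoptions(precision=4,suppress=True)
s=get_state(); print({k:s[k] for k in("clock","tcp_pos","orientation","wrist_force","finger_gap")})
P={"s":read_camera("scene"),"t":read_camera("top")}
for t in("lid_hinge","lid_center","lid_handle"):
    rs=[(n,r) for n in P for r in tip_of(t,P[n])[:1]]
    print(t,[(n,round(float(r["p"]),2),np.round(r["point"])) for n,r in rs], tri([ray(P[n],r["point"]) for n,r in rs]) if len(rs)==2 else "")
print([proj(P["s"],x) for x in ([.466,.04,.2],[.466,.04,.03],[.466,.02,.03],[.466,.06,.03])])
cv2.imwrite("pics/s7.png",cv2.resize(P["s"]["color"][140:300,220:420,::-1],None,fx=4,fy=3.75))
```

```text
{'clock': 8.9667, 'tcp_pos': array([0.464 , 0.0445, 0.1983]), 'orientation': array([-0.0001,  0.7233,  0.6905, -0.    ]), 'wrist_force': array([ 0.6169, -0.278 , -1.4863]), 'finger_gap': 0.03140808139356896}
lid_hinge [('s', 0.59, array([294., 263.])), ('t', 0.63, array([222., 266.]))] [ 0.5335  0.2342 -0.0808]
lid_center [('s', 0.67, array([292., 242.])), ('t', 0.21, array([121., 273.]))] [ 0.5686  0.4265 -0.0194]
lid_handle [('s', 0.61, array([294., 209.]))] 
[[np.float64(292.45405680351416), np.float64(209.4590359795717)], [np.float64(295.45018185035985), np.float64(260.3124505714776)], [np.float64(300.584377787507), np.float64(262.4765308496471)], [np.float64(290.3967122387326), np.float64(258.18239670194646)]]
```

In the scene view the lid hangs vertically, with the hinge at (294,263) below the handle at (294,209). I'll tilt it slightly by leaning the gripper and lower it to just above contact.

Emit:
{"fn": "jog_arm", "kwargs": {
  "moves": [
    {"slide": [-6,0,0],"angular": [0,3,0],"fingers": 0.9},
    {"slide": [-14,0,2],"angular": [0,7,0],"fingers": 0.9},
    {"slide": [-24,0,6],"angular": [0,11,0],"fingers": 0.9},
    {"slide": [-32,0,12],"angular": [0,15,0],"fingers": 0.9},
    {"slide": [-35,0,17],"angular": [0,18,0],"fingers": 0.9},
    {"slide": [-35,0,20],"angular": [0,18,0],"fingers": 0.9},
    {"slide": [-35,0,20],"angular": [0,18,0],"fingers": 0.9}
  ]
}}

```text
clock: 9.95
tcp_pos: [0.4621, 0.0087, 0.1775]
orientation: [-0.108, 0.715, 0.681, 0.112]
wrist_force: [0.6, -0.7, -1.8]
finger_gap: 0.0315
grip_force: 35.6
```

Run:
```python
from h import *
np.set_printoptions(precision=4,suppress=True)
s=get_state(); print({k:s[k] for k in("clock","tcp_pos","orientation","wrist_force","finger_gap")})
P={"s":read_camera("scene")}
for t in("lid_hinge","lid_center","lid_handle"):
    print(t,[(n,round(float(r["p"]),2),np.round(r["point"])) for n in P for r in tip_of(t,P[n])[:1]])
print([np.round(proj(P["s"],x)) for x in ([.466,.01,.178],[.466,.01,.01],[.466,.03,.01],[.466,.055,.01])])
cv2.imwrite("pics/s8.png",cv2.resize(P["s"]["color"][160:300,220:400,::-1],None,fx=4,fy=4))
```

```text
{'clock': 9.95, 'tcp_pos': array([0.4621, 0.0087, 0.1775]), 'orientation': array([-0.1082,  0.7153,  0.6812,  0.1124]), 'wrist_force': array([ 0.5719, -0.7249, -1.8267]), 'finger_gap': 0.03149223394213847}
lid_hinge [('s', 0.85, array([290., 264.]))]
lid_center [('s', 0.98, array([293., 246.]))]
lid_handle [('s', 0.73, array([302., 219.]))]
[array([301., 219.]), array([303., 269.]), array([298., 267.]), array([292., 264.])]
```

View pics/s8.png

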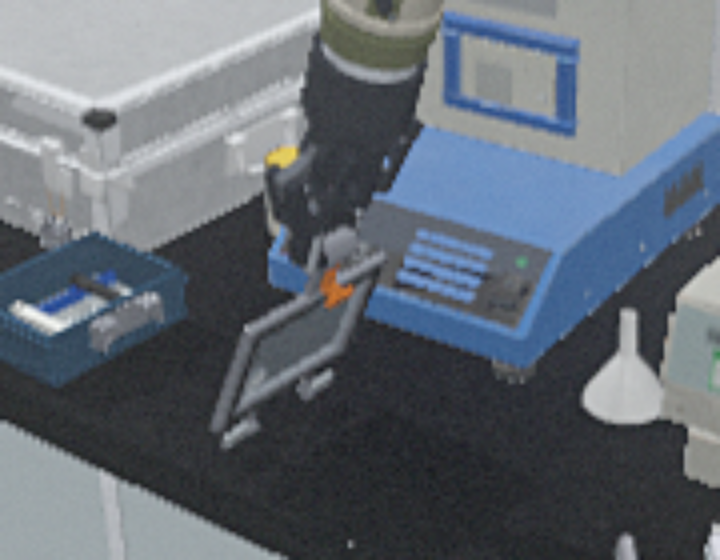

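The gripper leans 18° and the lid follows it: its lower edge is at (230,430) in the crop, just above free bench. I'll lower along the arc about the hinge edge.

Emit:
{"fn": "jog_arm", "kwargs": {
  "moves": [
    {"slide": [-2.5,0,7.6],"angular": [0,0,0],"fingers": 0.9},
    {"slide": [-12,0,8.5],"angular": [0,0,0],"fingers": 0.9},
    {"slide": [-23,0,9.7],"angular": [0,0,0],"fingers": 0.9},
    {"slide": [-46.7,0,14.3],"angular": [0,0,0],"fingers": 0.9},
    {"slide": [-69,0,21.7],"angular": [0,0,0],"fingers": 0.9},
    {"slide": [-90.5,0,32.6],"angular": [0,0,0],"fingers": 0.9},
    {"slide": [-110.6,0,46],"angular": [0,0,0],"fingers": 0.9},
    {"slide": [-128,0,62.5],"angular": [0,0,0],"fingers": 0.9},
    {"slide": [-128,0,62.5],"angular": [0,0,0],"fingers": 0.9}
  ]
}}

```text
clock: 10.9
tcp_pos: [0.4571, -0.0957, 0.0763]
orientation: [-0.108, 0.716, 0.681, 0.113]
wrist_force: [-0.0, -1.2, 1.2]
finger_gap: 0.0313
grip_force: 35.2
```

Run:
```python
from h import *
np.set_printoptions(precision=4,suppress=True)
s=get_state(); print({k:s[k] for k in("clock","tcp_pos","orientation","wrist_force","finger_gap")})
P={"s":read_camera("scene")}
for t in("lid_hinge","lid_center","lid_handle"):
    print(t,[(n,round(float(r["p"]),2),np.round(r["point"])) for n in P for r in tip_of(t,P[n])[:1]])
print([np.round(proj(P["s"],x)) for x in ([.459,-.093,.08],[.466,.062,.006],[.463,-.005,.043])])
cv2.imwrite("pics/s9.png",cv2.resize(P["s"]["color"][160:300,220:400,::-1],None,fx=4,fy=4))
```

```text
{'clock': 10.9, 'tcp_pos': array([ 0.4571, -0.0957,  0.0763]), 'orientation': array([-0.1082,  0.7157,  0.6807,  0.1126]), 'wrist_force': array([-0.0243, -1.1566,  1.2424]), 'finger_gap': 0.03130332569133764}
lid_hinge [('s', 0.8, array([293., 266.]))]
lid_center [('s', 0.93, array([308., 266.]))]
lid_handle [('s', 0.96, array([328., 265.]))]
[array([330., 262.]), array([290., 265.]), array([306., 262.])]
```

The lid has come down as modelled, at about 24° now. I'll bring it down the rest of the way and then open.

Emit:
{"fn": "jog_arm", "kwargs": {
  "moves": [
    {"slide": [-13.3,0,16.3],"angular": [0,0,0],"fingers": 0.9},
    {"slide": [-23.4,0,31.3],"angular": [0,0,0],"fingers": 0.9},
    {"slide": [-28.9,0,41.8],"angular": [0,0,0],"fingers": 0.9},
    {"slide": [-30.8,0,45.5],"angular": [0,0,0],"fingers": 0.9},
    {"slide": [-31.8,0,47.5],"angular": [0,0,0],"fingers": 0.9},
    {"slide": [-32.3,0,48.9],"angular": [0,0,0],"fingers": 0.9},
    {"slide": [-32.3,0,48.9],"angular": [0,0,0],"fingers": 0.9},
    {"slide": [-32.3,0,48.9],"angular": [0,0,0],"fingers": 0.9}
  ]
}}

```text
clock: 11.77
tcp_pos: [0.4573, -0.1083, 0.0248]
orientation: [-0.108, 0.714, 0.682, 0.113]
wrist_force: [-4.1, -1.6, 9.2]
finger_gap: 0.0311
grip_force: 36.3
```

Emit:
{"fn": "jog_arm", "kwargs": {
  "moves": [
    {"slide": [0,0,0],"angular": [0,0,0],"fingers": 0.5},
    {"slide": [0,0,0],"angular": [0,0,0],"fingers": 0.2},
    {"slide": [0,0,0],"angular": [0,0,0],"fingers": 0},
    {"slide": [0,0,0],"angular": [0,0,0],"fingers": 0},
    {"slide": [0,0,0],"angular": [0,0,0],"fingers": 0},
    {"slide": [0,0,0],"angular": [0,0,0],"fingers": 0},
    {"slide": [0,0,0],"angular": [0,0,0],"fingers": 0}
  ]
}}

```text
clock: 12.35
tcp_pos: [0.4569, -0.1083, 0.0227]
orientation: [-0.108, 0.714, 0.682, 0.113]
wrist_force: [-0.8, -0.8, 0.2]
finger_gap: 0.0856
grip_force: 0.0
```

Emit:
{"fn": "jog_arm", "kwargs": {
  "moves": [
    {"slide": [0,0,-30],"angular": [0,0,0],"fingers": 0},
    {"slide": [0,0,-70],"angular": [0,0,0],"fingers": 0},
    {"slide": [0,0,-105],"angular": [0,0,0],"fingers": 0},
    {"slide": [30,0,-125],"angular": [0,-3,0],"fingers": 0},
    {"slide": [65,3,-140],"angular": [0,-8,0],"fingers": 0},
    {"slide": [105,8,-145],"angular": [0,-13,0],"fingers": 0},
    {"slide": [145,12,-145],"angular": [0,-18,0],"fingers": 0},
    {"slide": [185,16,-140],"angular": [0,-18,0],"fingers": 0},
    {"slide": [225,20,-132],"angular": [0,-18,0],"fingers": 0.2},
    {"slide": [265,24,-125],"angular": [0,-18,0],"fingers": 0.4}
  ]
}}

```text
clock: 13.18
tcp_pos: [0.4905, 0.1062, 0.2244]
orientation: [0.0, 0.723, 0.691, 0.001]
wrist_force: [1.3, -0.3, 0.1]
finger_gap: 0.0641
grip_force: 0.0
```

Run:
```python
from h import *
np.set_printoptions(precision=4,suppress=True)
s=get_state(); print({k:s[k] for k in("clock","tcp_pos","orientation","wrist_force","finger_gap")})
P={"s":read_camera("scene"),"t":read_camera("top")}
for t in("lid_hinge","lid_center","lid_handle","fixture_rest","black_bar_center","white_bar_center","case_hinge"):
    rs=[(n,r) for n in P for r in tip_of(t,P[n])[:1]]
    print(t,[(n,round(float(r["p"]),2),np.round(r["point"])) for n,r in rs], tri([ray(P[n],r["point"]) for n,r in rs]) if len(rs)==2 else "")
```

```text
{'clock': 13.1833, 'tcp_pos': array([0.4905, 0.1062, 0.2244]), 'orientation': array([0.0004, 0.723 , 0.6908, 0.0005]), 'wrist_force': array([ 1.279 , -0.2986,  0.1273]), 'finger_gap': 0.06407744004278752}
lid_hinge [('s', 0.92, array([293., 269.])), ('t', 0.74, array([353., 209.]))] [ 0.5546 -0.0386  0.0184]
lid_center [('s', 0.89, array([310., 270.]))] 
lid_handle [('t', 0.59, array([348., 271.]))] 
fixture_rest [('s', 0.71, array([389., 296.])), ('t', 0.59, array([402., 264.]))] [ 0.4716 -0.2765  0.0373]
black_bar_center [('s', 0.43, array([247., 231.])), ('t', 0.41, array([222., 255.]))] [0.5079 0.2906 0.0282]
white_bar_center [('s', 0.45, array([230., 243.])), ('t', 0.39, array([221., 276.]))] [0.4407 0.2969 0.0135]
case_hinge [('s', 0.7, array([222., 222.])), ('t', 0.71, array([198., 265.]))] [0.4742 0.3647 0.0556]
```

Emit:
{"fn": "jog_arm", "kwargs": {
  "moves": [
    {"slide": [40,2,10],"angular": [0,0,0],"fingers": 0.6},
    {"slide": [80,5,30],"angular": [0,0,0],"fingers": 0.6},
    {"slide": [120,8,50],"angular": [0,0,0],"fingers": 0.6},
    {"slide": [150,10,68],"angular": [0,0,0],"fingers": 0.6},
    {"slide": [164,10,74],"angular": [0,0,0],"fingers": 0.6},
    {"slide": [164,10,74],"angular": [0,0,0],"fingers": 0.6},
    {"slide": [164,10,74],"angular": [0,0,0],"fingers": 0.6},
    {"slide": [164,10,74],"angular": [0,0,0],"fingers": 0.6}
  ]
}}

```text
clock: 14.65
tcp_pos: [0.5086, 0.2663, 0.1503]
orientation: [0.0, 0.723, 0.69, 0.0]
wrist_force: [0.2, -0.1, 0.6]
finger_gap: 0.034
grip_force: 0.0
```

Run:
```python
from h import *
np.set_printoptions(precision=4,suppress=True)
s=get_state(); print({k:s[k] for k in("clock","tcp_pos","orientation","wrist_force","finger_gap")})
p=read_camera("wrist"); save(p,"w10"); s2=get_state(); print(s2["tcp_pos"])
for t in("black_bar_center","white_bar_center"):
    for r in tip_of(t,p)[:2]+look_for(t,p)[:2]: print(t,round(float(r["p"]),2),np.round(r["point"]),onz(p,r["point"],.026,s))
```

```text
{'clock': 14.65, 'tcp_pos': array([0.5086, 0.2663, 0.1503]), 'orientation': array([0.0003, 0.7235, 0.6904, 0.0001]), 'wrist_force': array([ 0.2108, -0.1449,  0.572 ]), 'finger_gap': 0.03395225372893101}
[0.5089 0.266  0.1506]
black_bar_center 0.94 [316. 185.] [0.5061 0.2939 0.026 ]
black_bar_center 0.57 [316. 182.] [0.506  0.2958 0.026 ]
white_bar_center 0.73 [216. 187.] [0.4448 0.2956 0.026 ]
white_bar_center 0.83 [213. 182.] [0.4433 0.2987 0.026 ]
```

View pics/w10.png

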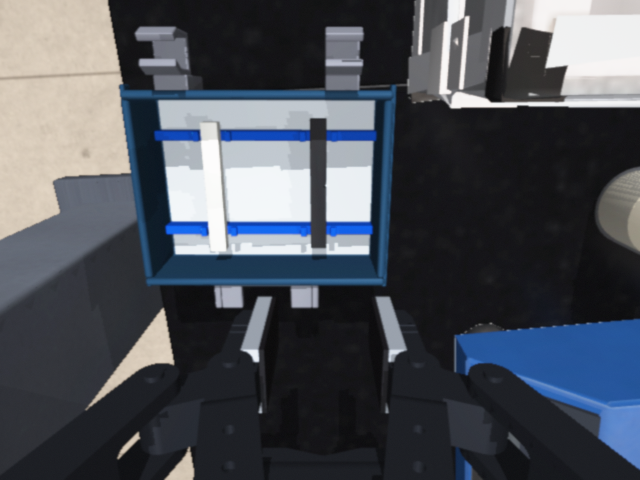

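The wrist view shows the black bar from (317,118) to (318,248), centred on the tool and square to it, and the white bar at (213,185). I'll go down and grip it.

Emit:
{"fn": "jog_arm", "kwargs": {
  "moves": [
    {"slide": [15,-2,20],"angular": [0,0,0],"fingers": 0.7},
    {"slide": [29,-3.7,40],"angular": [0,0,0],"fingers": 0.7},
    {"slide": [29,-3.7,70],"angular": [0,0,0],"fingers": 0.7},
    {"slide": [29,-3.7,100],"angular": [0,0,0],"fingers": 0.7},
    {"slide": [29,-3.7,118],"angular": [0,0,0],"fingers": 0.7},
    {"slide": [29,-3.7,124],"angular": [0,0,0],"fingers": 0.7},
    {"slide": [29,-3.7,124],"angular": [0,0,0],"fingers": 0.7},
    {"slide": [29,-3.7,124],"angular": [0,0,0],"fingers": 0.8},
    {"slide": [29,-3.7,124],"angular": [0,0,0],"fingers": 1},
    {"slide": [29,-3.7,124],"angular": [0,0,0],"fingers": 1}
  ],
  "squeeze": 25
}}

```text
clock: 15.73
tcp_pos: [0.5075, 0.2966, 0.0275]
orientation: [0.001, 0.723, 0.69, 0.002]
wrist_force: [-0.7, 0.2, -0.6]
finger_gap: 0.0092
grip_force: 28.0
```

Emit:
{"fn": "jog_arm", "kwargs": {
  "moves": [
    {"slide": [0,0,0],"angular": [0,0,0],"fingers": 1},
    {"slide": [0,0,0],"angular": [0,0,0],"fingers": 1},
    {"slide": [0,0,0],"angular": [0,0,0],"fingers": 1}
  ]
}}

```text
clock: 15.98
tcp_pos: [0.5074, 0.2966, 0.0273]
orientation: [0.001, 0.723, 0.69, 0.001]
wrist_force: [0.7, -0.6, 6.1]
finger_gap: 0.009
grip_force: 28.9
```

The bar is gripped (gap 9 mm). I'll lift it, carry it towards the bend support and turn.

Emit:
{"fn": "jog_arm", "kwargs": {
  "moves": [
    {"slide": [0,0,-15],"angular": [0,0,0],"fingers": 1},
    {"slide": [0,0,-45],"angular": [0,0,0],"fingers": 1},
    {"slide": [0,0,-85],"angular": [0,0,0],"fingers": 1},
    {"slide": [-10,0,-120],"angular": [0,0,0],"fingers": 1},
    {"slide": [-35,0,-145],"angular": [0,0,0],"fingers": 1},
    {"slide": [-70,0,-160],"angular": [0,0,0],"fingers": 1},
    {"slide": [-110,1,-163],"angular": [0,0,0],"fingers": 1},
    {"slide": [-150,2,-163],"angular": [0,0,0],"fingers": 1},
    {"slide": [-190,3,-163],"angular": [0,0,0],"fingers": 1},
    {"slide": [-230,4,-163],"angular": [0,0,0],"fingers": 1}
  ]
}}

```text
clock: 16.82
tcp_pos: [0.499, 0.0647, 0.1893]
orientation: [0.0, 0.723, 0.691, 0.001]
wrist_force: [1.0, 0.4, 0.1]
finger_gap: 0.0092
grip_force: 28.1
```

Emit:
{"fn": "jog_arm", "kwargs": {
  "moves": [
    {"slide": [-40,0,0],"angular": [0,0,-4],"fingers": 1},
    {"slide": [-80,0,0],"angular": [0,0,-9],"fingers": 1},
    {"slide": [-120,1,0],"angular": [0,0,-14],"fingers": 1},
    {"slide": [-160,2,0],"angular": [0,0,-19],"fingers": 1},
    {"slide": [-200,3,0],"angular": [0,0,-24],"fingers": 1},
    {"slide": [-240,4,0],"angular": [0,0,-29],"fingers": 1},
    {"slide": [-280,5,0],"angular": [0,0,-34],"fingers": 1},
    {"slide": [-320,6,0],"angular": [0,0,-39],"fingers": 1},
    {"slide": [-350,6,0],"angular": [0,0,-39],"fingers": 1},
    {"slide": [-377,6,0],"angular": [0,0,-39],"fingers": 1}
  ]
}}

```text
clock: 17.65
tcp_pos: [0.4874, -0.3132, 0.1888]
orientation: [0.0, 0.452, 0.892, -0.0]
wrist_force: [0.5, -0.2, -0.1]
finger_gap: 0.0088
grip_force: 28.1
```

Emit:
{"fn": "jog_arm", "kwargs": {
  "moves": [
    {"slide": [0,0,0],"angular": [0,0,0],"fingers": 1},
    {"slide": [0,0,0],"angular": [0,0,0],"fingers": 1},
    {"slide": [0,0,0],"angular": [0,0,0],"fingers": 1},
    {"slide": [0,0,0],"angular": [0,0,0],"fingers": 1}
  ]
}}

```text
clock: 17.98
tcp_pos: [0.4878, -0.3094, 0.1886]
orientation: [-0.0, 0.451, 0.893, 0.0]
wrist_force: [-0.5, 0.1, -0.0]
finger_gap: 0.009
grip_force: 28.1
```

Run:
```python
from h import *
np.set_printoptions(precision=4,suppress=True)
s=get_state(); print({k:s[k] for k in("clock","tcp_pos","orientation","joint_pos","finger_gap")})
p=read_camera("wrist"); save(p,"w11")
for t,z in(("fixture_rest",.039),("black_bar_center",s["tcp_pos"][2]-.003),("spanner",0)):
    for r in tip_of(t,p)[:2]: print(t,round(float(r["p"]),2),np.round(r["point"]),onz(p,r["point"],z,s))
# rollers: bright pixels; dump edges by bright blobs
g=cv2.cvtColor(p["color"],cv2.COLOR_RGB2GRAY); n,l,st,c=cv2.connectedComponentsWithStats(cv2.inRange(g,110,255))
for i in range(1,n):
    if 150<st[i,4]<6000:
        rr=cv2.minAreaRect(np.argwhere(l==i)[:,::-1].astype(np.float32)); print(st[i],np.round(c[i]),np.round(rr[1]),round(rr[2],1),onz(p,c[i],.037,s))
```

```text
{'clock': 17.9833, 'tcp_pos': array([ 0.4878, -0.3094,  0.1886]), 'orientation': array([-0.0002,  0.4508,  0.8926,  0.0002]), 'joint_pos': array([-0.7043,  0.3388, -0.0502,  1.1823,  0.0004,  0.2311]), 'finger_gap': 0.009016472818235827}
fixture_rest 0.61 [325. 161.] [ 0.4663 -0.2781  0.039 ]
black_bar_center 0.61 [324. 336.] [ 0.4904 -0.312   0.1856]
spanner 0.58 [358. 294.] [ 0.5578 -0.3555  0.    ]
[ 602   97   38   89 2590] [623. 144.] [88. 37.] 90.0 [ 0.6185 -0.1529  0.037 ]
[ 341  200   94  160 3162] [381. 272.] [ 43. 173.] 30.0 [ 0.5469 -0.3188  0.037 ]
[285 295  21  65 943] [296. 326.] [19. 64.] 2.5 [ 0.5229 -0.3911  0.037 ]
[ 130  324   73   69 2021] [166. 352.] [59. 71.] 58.0 [ 0.455  -0.4692  0.037 ]
[ 301  406   46   49 1144] [326. 438.] [47. 45.] 87.5 [ 0.6048 -0.4634  0.037 ]
[459 424  30  30 284] [473. 438.] [40.  9.] 37.9 [ 0.7037 -0.3903  0.037 ]
```

No picture views are left, so I'll work numerically from here: rectify the roller plane in the tool frame and print it coarsely.

Run:
```python
from h import *
p0=None; s=get_state(); p=read_camera("wrist")
Rm=Rq(s["orientation"]).as_matrix(); c=np.array([.4663,-.2781,.037])
g=cv2.GaussianBlur(cv2.cvtColor(p["color"],cv2.COLOR_RGB2GRAY),(3,3),0)
# rows: tool x +60..-60 ; cols: tool y -40..40, roller plane z=.037
ch=" .:-=+*#%@"
for a in range(60,-62,-3):
    r=""
    for b in range(-42,43,2):
        X=c+Rm[:,0]*a/1000+Rm[:,1]*b/1000; u,v=proj(p,X,s)
        q=g[int(round(v)),int(round(u))] if 0<=u<639.4 and 0<=v<479.4 else 0
        r+=ch[int(q)*10//256]
    print("%4d"%a,r)
```

```text
60 ...........................................
  57 ...........................................
  54 ...........................................
  51 ...........................................
  48 ...........:-=======++=+++++++=............
  45 ...........=+++++++%@@%+++++++=............
  42 ......... .=++++++=%@@%+++++++=............
  39 ......... .-++++++----=++++++++............
  36 .........  -+#%%%%%%%%@@@@@@@#+............
  33 .........  -%@@@@@@@@@@@@@@@@@#............
  30 .........  :%@@@@@@@@@@@@@@@@@#:...........
  27 .........  :%@@@@@@@@@%%%%%%%%*:...........
  24 ........   -=+******+++++++++++:...........
  21 .......    :========...====++++:...........
  18 ......     :========...-==+++++:...........
  15 .....      :========:..=+++++++:...........
  12 ...        :========:..++++++++:...........
   9 ..     .   :========:.:++++++++:...........
   6 ..    .    .++++++++-.:++++++++:...........
   3 ..         .++++++++-.:++++++++=...........
   0 .......... .+*++++++-.:++++++++=...........
  -3 .......... .++++++++=.:++++++++=...........
  -6 .........  .+++++++
[... 206 characters left out ...]
*+=...........
 -21 .......... .-=*###########%%%%+=...........
 -24 ..........  -=@@@@@@@@@@@@@@@%#=...........
 -27 ..........  -@@@@@@@@@@@@@@@@@@+:..........
 -30 ........    -@@@@@@@@@@@@@@@@@@#:..........
 -33 .......     :%@@@@@@@@@@%%%%%%%*:..........
 -36 ......      :=======+###==++++++:..........
 -39 .........  .:=======*###=+++++++:..........
 -42 .........   .--::::::-=-::.................
 -45 ...                  .  .. ................
 -48 ..              ...........................
 -51 ...      .......::::::::::.................
 -54 ................:---------.................
 -57 ................:---------:................
 -60 ................:--------::................
```

The rectified view shows the rollers at a≈+31 and −27.5 mm, turned about −2.3° from the tool. The target is 40 mm ahead along tool x and 2 mm along tool y. I'll lower the bar onto the rollers.

Emit:
{"fn": "jog_arm", "kwargs": {
  "moves": [
    {"slide": [20,1,0],"angular": [0,0,-2.2],"fingers": 1},
    {"slide": [41,2,10],"angular": [0,0,-2.2],"fingers": 1},
    {"slide": [41,2,40],"angular": [0,0,-2.2],"fingers": 1},
    {"slide": [41,2,75],"angular": [0,0,-2.2],"fingers": 1},
    {"slide": [41,2,105],"angular": [0,0,-2.2],"fingers": 1},
    {"slide": [41,2,125],"angular": [0,0,-2.2],"fingers": 1},
    {"slide": [41,2,135],"angular": [0,0,-2.2],"fingers": 1},
    {"slide": [41,2,138],"angular": [0,0,-2.2],"fingers": 1},
    {"slide": [41,2,138],"angular": [0,0,-2.2],"fingers": 1},
    {"slide": [41,2,138],"angular": [0,0,-2.2],"fingers": 1}
  ]
}}

```text
clock: 19.07
tcp_pos: [0.4661, -0.277, 0.0518]
orientation: [0.001, 0.434, 0.901, -0.0]
wrist_force: [0.6, -0.4, -0.3]
finger_gap: 0.009
grip_force: 28.1
```

```bash
cat > m.py <<'E'
from h import *
import sys
np.set_printoptions(precision=4,suppress=True)
s=get_state(); print({k:s[k] for k in("clock","tcp_pos","orientation","wrist_force","finger_gap")})
p=read_camera("wrist")
Rm=Rq(s["orientation"]).as_matrix(); c=np.array(eval(sys.argv[1]))
g=cv2.GaussianBlur(cv2.cvtColor(p["color"],cv2.COLOR_RGB2GRAY),(3,3),0)
ch=" .:-=+*#%@"
for a in range(60,-62,-3):
    r=""
    for b in range(-32,33,1):
        X=c+Rm[:,0]*a/1000+Rm[:,1]*b/1000; u,v=proj(p,X,s)
        q=g[int(round(v)),int(round(u))] if 0<=u<639.4 and 0<=v<479.4 else 0
        r+=ch[int(q)*10//256]
    print("%4d"%a,r)
E
python3 m.py "[$(python3 -c "
from workcell import *
t=get_state()['tcp_pos'];print(t[0],t[1],.045,sep=',')")]"
```

```text
{'clock': 19.0667, 'tcp_pos': array([ 0.4661, -0.277 ,  0.0518]), 'orientation': array([ 0.001 ,  0.434 ,  0.9009, -0.0002]), 'wrist_force': array([ 0.6313, -0.3649, -0.2567]), 'finger_gap': 0.009038264820117931}
  60 .................................................................
  57 .................................................................
  54 ...............-+++++++++++++++++++++++++++++++++=...............
  51 ............   :++++++++++++=*@@@@@%+++++++++++++=...............
  48 ...........    :=++++++++++=-*@@@@@%+++++++++++++-...............
  45 ...........    -++++++++++++==:::::++++++++++++++=...............
  42 ...........    -=++****************************++=...............
  39 ...........    :-+@@@@@@@@@@@@@@@@@@@@@@@@@@@@@#+-...............
  36 ..........    .+@@@@@@@@@@@%:::::::::+@@@@@@@@@@@+...............
  33 .......        #@@@@@@@%%%%*---------=@@@@@@@@@@@#...............
  30 .....         .+@@@@%#%##%%+---------=@@@@@@@@@@@*...............
  27 ....          .-----------------------+++++++++++=...............
  24         ..    .----------==---
[... 1323 characters left out ...]
........................:::::::::............................
 -36 ............................:::::::::...:........................
 -39 ........................-:..:::::::::...-:.......................
 -42 ............................:::::::::............................
 -45 ............................:::::::::............................
 -48 .......:....................:::::::::....................::......
 -51 .................................................................
 -54 ............................................. ...................
 -57 ..................... ...........................................
 -60 .................................................................
```

The bar reads from −42 to +40 mm in tool x, centred laterally, while the fixture centre is about +3 mm. I'll shift 3 mm, lower and release.

Emit:
{"fn": "jog_arm", "kwargs": {
  "moves": [
    {"slide": [3,0,0],"angular": [0,0,0],"fingers": 1},
    {"slide": [3,0,3],"angular": [0,0,0],"fingers": 1},
    {"slide": [3,0,4.5],"angular": [0,0,0],"fingers": 1},
    {"slide": [3,0,4.5],"angular": [0,0,0],"fingers": 1},
    {"slide": [3,0,4.5],"angular": [0,0,0],"fingers": 1}
  ]
}}

```text
clock: 19.53
tcp_pos: [0.4635, -0.2742, 0.0463]
orientation: [0.0, 0.434, 0.901, 0.0]
wrist_force: [0.4, -0.2, 1.7]
finger_gap: 0.009
grip_force: 28.2
```

Emit:
{"fn": "jog_arm", "kwargs": {
  "moves": [
    {"slide": [0,0,0],"angular": [0,0,0],"fingers": 0.85},
    {"slide": [0,0,0],"angular": [0,0,0],"fingers": 0.75},
    {"slide": [0,0,0],"angular": [0,0,0],"fingers": 0.65},
    {"slide": [0,0,0],"angular": [0,0,0],"fingers": 0.6},
    {"slide": [0,0,0],"angular": [0,0,0],"fingers": 0.6},
    {"slide": [0,0,-10],"angular": [0,0,0],"fingers": 0.6},
    {"slide": [0,0,-30],"angular": [0,0,0],"fingers": 0.6},
    {"slide": [-10,0,-65],"angular": [0,0,0],"fingers": 0.6},
    {"slide": [-25,0,-95],"angular": [0,0,0],"fingers": 0.6},
    {"slide": [-30,0,-100],"angular": [0,0,0],"fingers": 0.6}
  ]
}}

```text
clock: 20.37
tcp_pos: [0.4855, -0.3008, 0.1527]
orientation: [0.005, 0.434, 0.901, -0.001]
wrist_force: [1.1, -0.6, 1.1]
finger_gap: 0.0339
grip_force: 0.0
```

Emit:
{"fn": "jog_arm", "kwargs": {
  "moves": [
    {"slide": [0,0,0],"angular": [0,0,0],"fingers": 0.6},
    {"slide": [0,0,0],"angular": [0,0,0],"fingers": 0.6},
    {"slide": [0,0,0],"angular": [0,0,0],"fingers": 0.6}
  ]
}}

```text
clock: 20.62
tcp_pos: [0.4809, -0.2965, 0.1448]
orientation: [-0.001, 0.434, 0.901, 0.0]
wrist_force: [0.2, 0.4, 0.4]
finger_gap: 0.0344
grip_force: 0.0
```

```bash
python3 m.py "[.464,-.2745,.042]"
python3 - <<'E'
from h import *
s=get_state(); p=read_camera("wrist")
for t,z in(("fixture_rest",.039),("black_bar_center",.045)):
    for r in tip_of(t,p)[:1]: print(t,round(float(r["p"]),2),np.round(r["point"]),onz(p,r["point"],z,s))
P=read_camera("scene")
for t,z in(("lid_hinge",.006),("lid_center",.022),("lid_handle",.023),("white_bar_center",.024)):
    for r in tip_of(t,P)[:1]: print(t,round(float(r["p"]),2),onz(P,r["point"],z))
E
```

```text
{'clock': 20.6167, 'tcp_pos': array([ 0.4809, -0.2965,  0.1448]), 'orientation': array([-0.0014,  0.4341,  0.9008,  0.0004]), 'wrist_force': array([0.1913, 0.3974, 0.3614]), 'finger_gap': 0.03438186173345466}
  60 .................................................................
  57 .................................................................
  54 .................................................................
  51 .................................................................
  48 .................................................................
  45 .............:=++++++++++++++++*#**++++++++++++++++=.............
  42 ..........  .:=++++++++++++++%@@@@@@#++++++++++++++=.............
  39 .........    :=+++++++++++===#@@@@@%*++++++++++++++=.............
  36 .........    :=+++++++++++=----------=+++++++++++++-.............
  33 .........   ..=+*%@@@@@@@@%#---------*%%%%%%%%%%#++-.............
  30 ..........  .:-#@@@@@@%#***+---------*@@@@@@@@@@@%*-.............
  27 .........   .:*%@@@@@@@%%%#*---------#@@@@@@@@@@@@#-.............
  24 ........    .:+%@@@@@%%%%##=------
[... 1677 characters left out ...]
                   .......................................
 -51         .    ....................................................
 -54    ....     .....................................................
 -57     ...  ........................................................
 -60 .................................................................
fixture_rest 0.98 [322. 197.] [ 0.46555533 -0.27769424  0.039     ]
black_bar_center 0.87 [324. 199.] [ 0.46586665 -0.27698702  0.045     ]
lid_hinge 0.63 [0.45014927 0.04520724 0.006     ]
lid_center 0.62 [ 0.45919122 -0.02660938  0.022     ]
lid_handle 0.88 [ 0.45467445 -0.11346987  0.023     ]
white_bar_center 0.45 [ 0.60507725 -0.14792908  0.024     ]
```

The bar lies square across both rollers, centred to within about 2 mm. The lid lies flat and released. I'll hand in.

```bash
python3 -c "
from workcell import *
print(hand_in())"
```

```text
the job is handed in; nothing more can be done
None
```

I handed the job in at about 21 s of the 69 s allowed, and it returned no verdict. By my last measurements the black bar lies square and centred to about 2 mm on both rollers, and the lid lies flat and released on the free bench. I did not touch the white bar or the other things on the bench, but got no reliable final camera check of where they are.

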